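Swap a spoiled mushroom and shut the keeper

ROBOT

A 7-joint arm with a two-finger parallel gripper is mounted at the origin on the work surface. World frame = base frame: x ahead of the robot, y to its left, z up, the work surface at z = 0. Lengths are in m, angles in rad, forces in N, time in s.
With the tool pointing down it reaches from about 0.4 to 0.875 m from the base axis. Payload 4.4 kg.
Tool frame: the origin (TCP) lies at the very end of the fingers, on their centre line; the grasp point (between the pads) lies 19 mm behind it (manip.grip_point_offset is the distance from the TCP to the grasp point, in m); z points along the fingers, x is the direction in which the jaws open and shut, and the axes are right-handed (so a half turn about z gives the same grasp; the last joint's range is limited). The gripper opens to 85 mm and grips with 20 to 120 N. Pads are 22 mm wide; open, the fingers measure 114 mm over their backs; the gripper's body (76 mm by 85 mm) begins 54 mm behind the grasp point. The pads swing forward as they close: fully open they stand 13 mm farther back than shut.
Start: joints at [1.259, 0.628, 0.038, 1.517, -0.027, 0.996, -0.02], TCP at [0.158, -0.63, 0.2] pointing down, gripper open.
Joint ranges: [-3.06, 3.06], [-0.37, 2.12], [-1.25, 1.32], [0.18, 2.47], [-1.1, 4.24], [0.23, 1.98], [-2.94, 2.94]. Speed limits (rad/s): [2.57, 2.57, 3.14, 3.14, 3.14, 3.14, 3.14].

INTERFACE

Orientations are given as a rotation vector (axis times angle).
In Python, from bench import manip, read_camera gives the robot as it stands.
- The arm moves only by the tool send_rows, never from a script. Its argument "steps" is one flat list of numbers, 5 for each row, row after row: the gripper's target within -1 to 1 (shut at 1, half-way at 0, fully open at -1), then the shift along the world's x, y, z in mm, then the turn about the world's z in degrees. A call has 1 to 10 rows; each row shifts and turns the pose as measured when the row begins; what a row does not reach is not made up. A row lasts 1/8 s, in which the tool goes at most 62.5 mm and 10.7 degrees, less where a joint would pass 70% of its speed; a pose out of reach is approached as far as the arm can. A call is refused whole if a number of a shift passes 62.5 or a number of a turn 10.7, either way. A call with a gripper value outside its range is refused whole. The fingers move at their own pace and stop on an object; the grip force is fixed at half the most. Time passes only in rows, so rows that do not move let the fingers close. It gives the time, the measured TCP pose, the force and the opening at its end, in the units of the state.
- manip.sense(): the state, without advancing time (a new reading comes with each control period).
- read_camera(name): name is "side" or "top" or "wrist"; returns a dict with "img" (384x512x3 uint8, red, green, blue), "vfov" (degrees; the focal length in pixels is half the picture's height over the tangent of half this angle, whatever the lens; pixels are square), "cx", "cy" (the principal point, pixels), "R" (3x3) and "t" (3): a world point X has camera coordinates R X + t; the wrist camera has in their place "T_tool_cam" (4x4, takes a point from camera to tool coordinates, whose origin is the TCP and whose axes are the tool frame's). Camera axes: x right, y down, z forward; pixel columns grow to the right and rows downward; lengths in m; the calibration is good to about 2 mm. A picture is of the moment at which its call begins: read the wrist's pose just before it. There is no depth.
- manip.sign_off(): hands the job in, once; it reports no verdict.
The state is a dict: "t": time; "joint_positions": joint angles; "dq": joint speeds; "tau": joint torques, N m; "ee_pos": TCP position; "ee_rot": TCP orientation; "force": force on the tool from outside, world axes, zero at the start; "wrist_torque": the same for the moment, N m; "grip_width": finger opening in m.
Only numpy, scipy, OpenCV 4.12 (cv2) and the standard library are available. Lean on these libraries where they do the work, as an engineer would, in place of code of your own. Each camera call takes 0.05 s, during which the arm holds its last target. There are 200 camera calls.

TASK

One of the two mushrooms in the open wooden keeper has gone black: take it out and push it through the sprung flap in the top of the green food-waste caddy, so that it drops inside and the flap snaps shut behind it. Then stand the fresh mushroom from the small white plate upright on the keeper's floor beside the good one, and lower the keeper's lid fully closed without slamming it. Leave the good mushroom in the keeper standing where it is, and do not disturb the other things on the counter.

Things in the scene. Friction and masses are not known exactly. Their poses are not given: they have to be found in the camera images.
- spoiled: The spoiled mushroom: blackish cap with grey-green mould spots and dull brown stem, at first standing in one of the keeper's two places; cap round, 46 mm across with an upright rim band from 37 to 48 mm above the foot (the place to grip), 62 mm tall in all, stem 27 to 36 mm thick with a flat cut foot 33 mm across, about 60 g. Origin: centre of the foot, z up through the cap.
- good: The good mushroom that stays in the keeper, tan cap and cream stem, standing in its other place; same shape and size as the spoiled one. Origin: centre of the foot, z up.
- fresh: The fresh mushroom, tan cap and cream stem, at first standing on the small white plate, foot 8 mm above the counter; cap round, 46 mm across with an upright rim band from 37 to 48 mm above the foot (the place to grip), 62 mm tall in all, stem 27 to 36 mm thick with a flat cut foot 33 mm across, about 60 g. Origin: centre of the foot, z up through the cap.
- plate: Small flat white plate, fixed, 120 mm across, 8 mm high, the fresh mushroom in its middle. Origin: centre of its underside.
- keeper: Wooden mushroom keeper, fixed: open box 270 mm long (its x) by 160 mm (its y), 80 mm high, walls and floor 6 mm. Origin: centre of its underside. Mushroom places: on the floor, 6 mm up, at x = -65 and +65 mm, y = 0. Lid hinged on the +y rim (the side away from the caddy); it stands above that rim while open, so grippers fit best closing along the keeper's x.
- keeper_lid (a joint): Lid of the keeper, rad: 0 = closed flat on the rim, pi/2 = upright, more = leaning outwards (+y of the keeper). Starts at 1.65 to 1.95; stop at 2.05. The stiff hinge holds it at any angle: 1 to 3 N at the free edge moves it, and it must be brought all the way down. It can be pushed on its outer face.
- lid_hinge (a point): Middle of the lid's hinge line, on top of the keeper's +y rim: keeper x = 0, y = +80 mm, z = 80 mm. The line runs along the keeper's x.
- lid_edge (a point): Middle of the lid's free edge, on its outer face (the upper face when closed), 160 mm from the hinge line; turns with the lid. The lid is a flat wooden panel 270 x 160 mm, 8 mm thick, lying on top of the rim when closed; a finger tab 60 mm wide reaches 18 mm beyond the middle of this edge.
- caddy: Green countertop food-waste caddy with a grey top, fixed: 190 mm (its x) by 220 mm (its y), 170 mm high, hollow, 5 mm walls. Origin: centre of its underside. The mouth in the middle of the top is 80 mm (x) by 140 mm (y).
- caddy_mouth (a point): Centre of the caddy's mouth, level with its top face, 170 mm above the counter; axes those of the caddy. Fingers that carry the mushroom down, or push it from above, can reach into the mouth, best closing along the caddy's y; with the cap's rim some 45 mm below the top the flap is wide open and a mushroom let go falls in.
- caddy_flap (a joint): Black sprung flap that fills the mouth, flush with the top, rad: 0 = shut, grows as it swings down into the caddy, stop at 1.45. Hinged along the mouth's +x edge (40 mm from the mouth's centre), 77 mm long. The spring holds up a mushroom laid on it: about 4 N at its middle starts it, about 9 N opens it wide; it snaps back when let go.
- ramekin: Bystander, to be left alone: small white open bowl, 70 mm across, 42 mm tall.
- jar: Bystander, to be left alone: amber spice jar, 52 mm across, 85 mm tall.
- mill: Bystander, to be left alone: dark wooden pepper mill, 56 mm across, 158 mm tall.
- spoon: Bystander, to be left alone: wooden spoon lying flat, 200 mm long.

How it is judged:
By the outcome, as a careful person would: the job done as asked, in the order asked, and still so for the second after the job is handed in, with the robot touching nothing.
It also fails if it takes over 72 s, if anything falls off the work surface, if the arm or the gripper's body presses on something with over 40 N, if the wrist force passes 120 N, or if a joint passes its speed limit or range.

## Working session

There is one attempt and no reset: what is moved stays moved. The work goes in short steps, Python scripts to look and compute and a tool call to move; the robot and the scene stay as the last step left them, time stands still between calls to the robot, and variables do not carry over. Pictures are saved under pics/ and viewed, about 8 in all and at most 12, crops included, and the job is handed in when it is done.

Besides the shell and the picture viewer there is one more tool, called after ">>>" as a command line: name --argument value ..., lists and objects as JSON in quotes. send_rows: Moves the arm, as the interface text tells. Its arguments: {"type":"object","properties":{"steps":{"type":"array"}},"required":["steps"]}

```bash
mkdir -p pics; ls; python3 - <<'E'
from bench import manip, read_camera
import cv2,numpy as np
s=manip.sense();print(s['t'],s['ee_pos'],s['ee_rot'],s['grip_width'],s['force'])
for n in ['side','top']:
    c=read_camera(n);cv2.imwrite(f'pics/{n}0.png',c['img'][:,:,::-1]);print(n,c['vfov'],c['cx'],c['cy'],np.round(c['R'],4).tolist(),c['t'], -np.array(c['R']).T@c['t'])
    print([k for k in c])
E
```

```text
pics
0.0 [ 0.1580442  -0.62977838  0.19869075] [-2.47615943e+00  1.93157041e+00  2.38458183e-03] 0.08551189751996285 [0.21760289 0.0907408  0.18330186]
side 53.88147191320109 254.47223407042483 187.19037182297427 [[0.9485, -0.3163, -0.0181], [-0.2124, -0.5923, -0.7772], [0.2351, 0.741, -0.629]] [-0.5655447   0.22366856  0.81037007] [ 0.39336562 -0.64689259  0.67332129]
['img', 'vfov', 'cx', 'cy', 'R', 't']
top 49.77476664383198 259.7179646767745 191.9469898471288 [[-0.0076, -1.0, -0.0029], [-0.9942, 0.0078, -0.1072], [0.1072, 0.0021, -0.9942]] [0.00193337 0.58024163 0.95671811] [ 0.47434586 -0.00458024  1.01339462]
['img', 'vfov', 'cx', 'cy', 'R', 't']
```

View pics/top0.png

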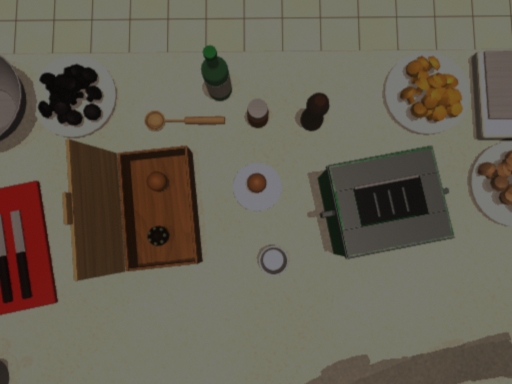

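View pics/side0.png

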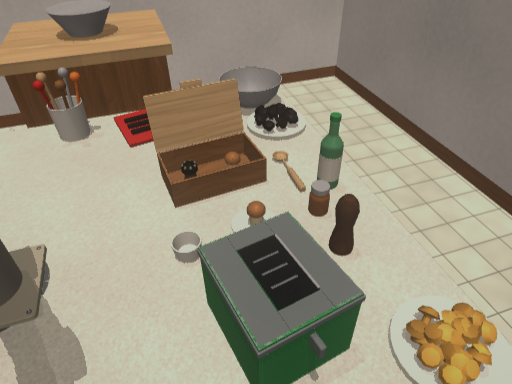

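The top view shows the keeper at left, with the spoiled mushroom at (158,236) and the good one at (157,181). The fresh mushroom is at (257,183) on its plate. The caddy mouth is near (392,201). The lid leans to the left (+y), with its edge tab at (68,208). I'll measure these next.

```bash
cat > h.py <<'E'
from bench import manip, read_camera
import cv2,numpy as np
from scipy.spatial.transform import Rotation as Ro
def cam(n):
    if n=='wrist':
        s=manip.sense();c=read_camera(n);T=np.array(c['T_tool_cam']);Rw=Ro.from_rotvec(s['ee_rot']).as_matrix()
        c['C']=Rw@T[:3,3]+s['ee_pos'];c['Rcw']=Rw@T[:3,:3]
    else:
        c=read_camera(n);R=np.array(c['R']);c['C']=-R.T@c['t'];c['Rcw']=R.T
    c['f']=192/np.tan(np.radians(c['vfov']/2));return c
def ray(c,u,v): return c['Rcw']@np.array([(u-c['cx'])/c['f'],(v-c['cy'])/c['f'],1])
def onz(c,u,v,z):
    d=ray(c,u,v);return c['C']+d*(z-c['C'][2])/d[2]
def proj(c,X):
    p=c['Rcw'].T@(np.array(X)-c['C']);return p[:2]/p[2]*c['f']+[c['cx'],c['cy']]
def tri(c1,p1,c2,p2):
    a,b=ray(c1,*p1),ray(c2,*p2);a/=np.linalg.norm(a);b/=np.linalg.norm(b)
    k=np.linalg.lstsq(np.c_[a,-b],c2['C']-c1['C'],rcond=None)[0]
    P,Q=c1['C']+a*k[0],c2['C']+b*k[1];return (P+Q)/2,np.linalg.norm(P-Q)
def blob(c,m,roi):
    x0,y0,x1,y1=roi;k=np.zeros(m.shape,np.uint8);k[y0:y1,x0:x1]=m[y0:y1,x0:x1]
    n,l,s,ce=cv2.connectedComponentsWithStats(k)
    i=1+np.argmax(s[1:,4]);return ce[i],s[i],(l==i).astype(np.uint8)
E
python3 - <<'E'
from h import *
np.set_printoptions(precision=4,suppress=True)
t=cam('top');s=cam('side')
I=t['img'];g=I.astype(int)
for n,p in dict(spoil=(158,236),good=(157,181),fresh=(257,183),wood=(170,210),flap=(380,205),grey=(345,190)).items(): print(n,I[p[1],p[0]],cv2.cvtColor(I,cv2.COLOR_RGB2HSV)[p[1],p[0]])
dark=(g.max(2)<45).astype(np.uint8)
ce,st,m=blob(t,dark,(350,165,435,235));print('flap',st)
r=cv2.minAreaRect(cv2.findContours(m,0,2)[0][0]);b=cv2.boxPoints(r);print(b,r)
w=np.array([onz(t,*p,0.17) for p in b]);print('flapw',w,w.mean(0),[np.linalg.norm(w[i]-w[i-1]) for i in range(4)])
ce,st,m=blob(t,dark,(140,218,178,255));print('spoil',ce,st,onz(t,*ce,0.006+.05))
for n,roi,z in (('good',(143,168,172,195),.056),('fresh',(240,165,275,200),.058)):
    hs=cv2.cvtColor(I,cv2.COLOR_RGB2HSV);mm=((g[:,:,0]-g[:,:,2]>45)&(hs[:,:,2]>70)).astype(np.uint8)
    ce,st,m=blob(t,mm,roi);print(n,ce,st,onz(t,*ce,z))
# plate white: 
for n,p,z in (('k br',(189,148),.08),('k fr',(200,265),.08),('k fl',(133,270),.08),('k bl',(121,153),.08)): print(n,onz(t,*p,z))
print('tab tri',tri(t,(68,208),s,(189,84)), 'ramekin',onz(t,273,260,.042),'jar',onz(t,258,105,.085),'mill top',onz(t,317,103,.158))
st=manip.sense();print(Ro.from_rotvec(st['ee_rot']).as_matrix(), manip.grip_point_offset)
big=cv2.resize(I[130:290,50:210],None,fx=4,fy=4,interpolation=2);b2=cv2.resize(I[130:270,310:470],None,fx=4,fy=4,interpolation=2)
cv2.imwrite('pics/kz.png',cv2.convertScaleAbs(big[:,:,::-1],alpha=1.4));cv2.imwrite('pics/cz.png',cv2.convertScaleAbs(b2[:,:,::-1],alpha=1.6))
E
```

```text
spoil [18 13  8] [ 15 142  18]
good [102  57  28] [ 12 185 102]
fresh [109  66  36] [ 12 171 109]
wood [82 47 22] [ 13 187  82]
flap [19 17 16] [10 40 19]
grey [64 61 56] [19 32 64]
flap [ 354  176   75   50 2397]
[[353.4231 189.1154]
 [420.7308 175.6538]
 [428.2308 213.1538]
 [360.9231 226.6154]] ((390.8269348144531, 201.13461303710938), (38.242645263671875, 68.6406478881836), 78.69007110595703)
flapw [[ 0.5696 -0.195   0.17  ]
 [ 0.5964 -0.3341  0.17  ]
 [ 0.5191 -0.3456  0.17  ]
 [ 0.4929 -0.2077  0.17  ]] [ 0.5445 -0.2706  0.17  ] [np.float64(0.07777782195419024), np.float64(0.14172907878092433), np.float64(0.07805892330636939), np.float64(0.14034098414996513)]
spoil [158.2027 235.2359] [148 226  21  20 301] [0.4792 0.2319 0.056 ]
good [156.0333 180.6022] [143 168  29  27 631] [0.6061 0.2393 0.056 ]
fresh [256.4641 182.3397] [249 175  16  16 209] [0.5999 0.0048 0.058 ]
k br [0.6777 0.1589 0.08  ]
k fr [0.4124 0.1316 0.08  ]
k fl [0.4025 0.2806 0.08  ]
k bl [0.6673 0.3149 0.08  ]
tab tri (array([0.5293, 0.3568, 0.2398]), np.float64(0.0019825572100852524)) ramekin [ 0.4201 -0.0322  0.042 ] jar [ 0.7763 -0.0002  0.085 ] mill top [ 0.7559 -0.1261  0.158 ]
[[ 0.2433 -0.9699 -0.0003]
 [-0.9699 -0.2433  0.0011]
 [-0.0011  0.     -1.    ]] 0.0187
```

View pics/kz.png

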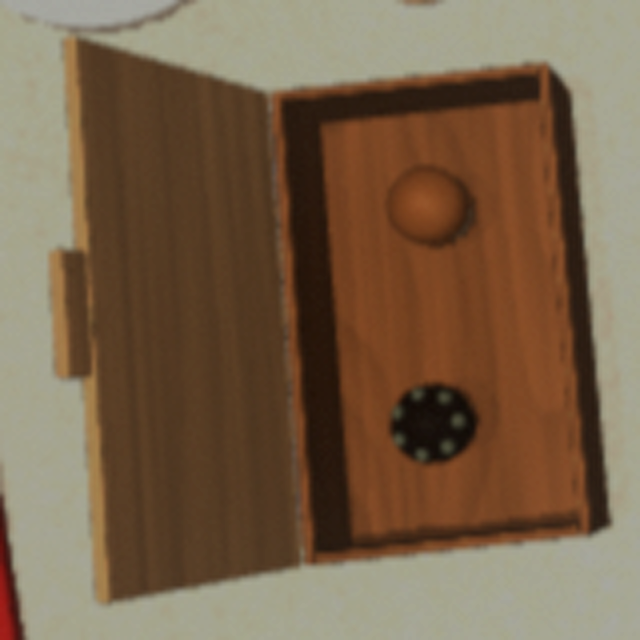

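The zoom shows the keeper's rim corners in full-image pixels at about (187,146), (197,263), (126,270.5) and (119,154). The caps are at (157.5,181) and (158.5,236).

```bash
python3 - <<'E'
from h import *
np.set_printoptions(precision=4,suppress=True)
t=cam('top');s=cam('side')
for n,p,z in (('k br',(187,146.2),.08),('k fr',(197,263.2),.08),('k fl',(126.2,270.5),.08),('k bl',(118.7,153.7),.08),('good',(157.5,181.2),.052),('spoil',(158.5,236),.052),('tabtop',(67.5,208),.24)): print(n,onz(t,*p,z))
K=np.mean([onz(t,*p,.08) for p in ((187,146.2),(197,263.2),(126.2,270.5),(118.7,153.7))],0);print('K',K)
a=onz(t,118.7,153.7,.08)-onz(t,126.2,270.5,.08);print(np.degrees(np.arctan2(a[1],a[0])),np.linalg.norm(a))
a=onz(t,187,146.2,.08)-onz(t,197,263.2,.08);print(np.degrees(np.arctan2(a[1],a[0])),np.linalg.norm(a))
# check caps vs side
for X in ([.6061,.2365,.058],[.48,.231,.058],[.60,.0048,.06]): print(proj(s,X))
I=s['img'];cv2.imwrite('pics/sz.png',cv2.convertScaleAbs(cv2.resize(I[70:230,130:290],None,fx=4,fy=4,interpolation=2)[:,:,::-1],alpha=1.4))
E
```

```text
k br [0.682  0.1636 0.08  ]
k fr [0.4164 0.1383 0.08  ]
k fl [0.4015 0.2957 0.08  ]
k bl [0.6657 0.3201 0.08  ]
good [0.6052 0.2369 0.052 ]
spoil [0.4774 0.2321 0.052 ]
tabtop [0.5303 0.3575 0.24  ]
K [0.5414 0.2294 0.08  ]
5.266906355067926 0.26533545652433144
5.438455935182148 0.26676551330831794
[231.4463 155.9675]
[188.623  165.6993]
[254.858  206.4508]
```

View pics/sz.png

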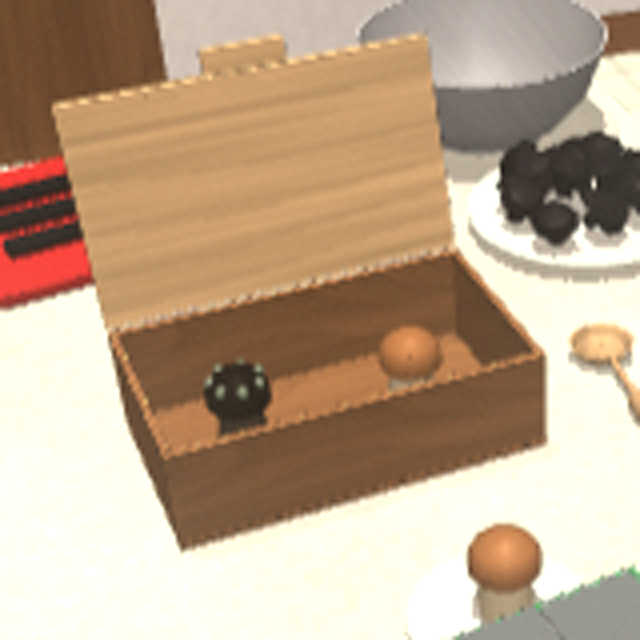

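Side-view check: the caps appear within about 2 px of where the measured positions project. Setting out now: up, then over towards the spoiled mushroom.

>>> send_rows --steps '[-1,10,20,40,8,-1,30,35,30,8,-1,32,36,20,8,-1,32,36,20,8,-1,32,36,10,8,-1,32,36,0,8,-1,32,36,0,8,-1,32,36,0,8,-1,32,36,0,8,-1,20,45,0,8]'

```text
t: 1.55
ee_pos: [0.4461, -0.2699, 0.3229]
ee_rot: [3.13, 0.168, 0.004]
force: [1.0, 0.0, 0.0]
grip_width: 0.0852
```

>>> send_rows --steps '[-0.5,3,55,0,0,-0.5,3,55,0,0,-0.5,3,55,0,0,-0.5,3,55,0,0,-0.5,3,55,0,0,-0.5,3,55,0,0,-0.5,3,55,-20,0,-0.5,3,55,-30,0,-0.5,3,45,-40,0,-0.5,0,10,-20,0]'

```text
t: 2.8
ee_pos: [0.4754, 0.2433, 0.2139]
ee_rot: [3.132, 0.173, 0.024]
force: [-0.1, -0.1, -0.7]
grip_width: 0.0637
```

```bash
python3 - <<'E'
from h import *
np.set_printoptions(precision=4,suppress=True)
s=manip.sense();print(s['t'],s['ee_pos'],s['ee_rot'],s['grip_width'],s['joint_positions'])
c=cam('wrist');print(c['C'],c['Rcw'],c['f'],np.array(c['T_tool_cam']))
for X in ([.6052,.2369,.052],[.4774,.2321,.052]): print(proj(c,X))
cv2.imwrite('pics/w1.png',c['img'][:,:,::-1])
E
```

```text
2.8 [0.4754 0.2433 0.2139] [3.1319 0.1726 0.0237] 0.06372067712395728 [-0.1478  0.4869 -0.5664  1.8247  0.3384  0.9151 -0.7585]
[0.4649 0.3108 0.3878] [[ 0.9938  0.1026  0.0435]
 [ 0.1105 -0.9578 -0.2652]
 [ 0.0145  0.2683 -0.9632]] 335.5458713401322 [[ 1.      0.0007 -0.0001 -0.0004]
 [-0.0006  0.9648  0.2629 -0.0672]
 [ 0.0003 -0.2629  0.9648 -0.1744]
 [ 0.      0.      0.      1.    ]]
[374.396  184.3628]
[251.8331 176.0196]
```

View pics/w1.png

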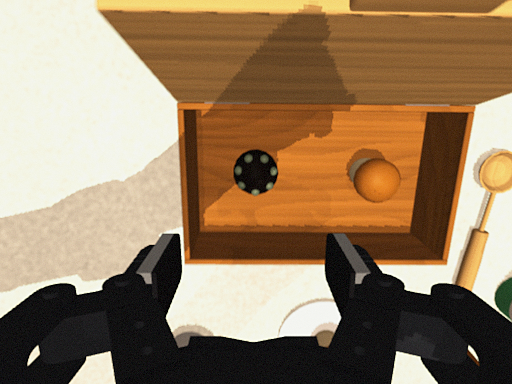

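The wrist view shows the spoiled cap at (256,173) and the good one at (377,181). Both are within about 4 px of the prediction.

```bash
python3 - <<'E'
from h import *
np.set_printoptions(precision=4,suppress=True)
s=manip.sense();print(s['ee_pos'],s['ee_rot'],s['dq'])
c=cam('wrist');I=c['img'].astype(int)
d=(I.max(2)<70).astype(np.uint8);ce,st,m=blob(c,d,(220,140,290,205));print(ce,st,onz(c,st[0]+st[2]/2,st[1]+st[3]/2,.052))
print('good',onz(c,377,181,.052))
k=np.array([onz(c,*p,.08) for p in ((179,103),(475,106),(446,264),(187,264))]);print(k,k.mean(0))
for a,b in((0,1),(3,2)):
  v=k[b]-k[a];print(np.degrees(np.arctan2(v[1],v[0])),np.linalg.norm(v))
R=Ro.from_rotvec(s['ee_rot']).as_matrix();print(R)
E
```

```text
[0.4744 0.2428 0.212 ] [3.1312 0.1725 0.0191] [ 0.0529 -0.0461  0.007  -0.0023 -0.0323  0.0829  0.07  ]
[255.9985 172.3697] [ 235  151   44   44 1293] [0.4808 0.2356 0.052 ]
good [0.6048 0.2406 0.052 ]
[[0.4038 0.2973 0.08  ]
 [0.6659 0.3237 0.08  ]
 [0.6814 0.1684 0.08  ]
 [0.42   0.141  0.08  ]] [0.5428 0.2326 0.08  ]
5.765636330057852 0.2633343207866761
5.988692144266443 0.2628476934758823
[[ 0.9939  0.1098  0.0125]
 [ 0.1099 -0.9939 -0.0049]
 [ 0.0119  0.0063 -0.9999]]
```

>>> send_rows --steps '[-0.5,5,-9,-10,0,-0.5,0,0,-25,0,-0.5,0,0,-25,0,-0.5,0,0,-25,0,-0.5,0,0,-20,0,-0.5,0,0,-10,0]'

```text
t: 3.65
ee_pos: [0.4884, 0.2202, 0.0999]
ee_rot: [3.128, 0.145, 0.039]
force: [0.4, -0.1, -0.0]
grip_width: 0.0646
```

>>> send_rows --steps '[-0.5,-9,13,0,0,-0.5,0,0,0,0]'

```text
t: 3.9
ee_pos: [0.4799, 0.233, 0.1008]
ee_rot: [3.128, 0.141, 0.041]
force: [-0.1, 1.2, -0.9]
grip_width: 0.0638
```

>>> send_rows --steps '[-0.5,0,0,-15,0,-0.5,0,0,-15,0,-0.5,0,0,-15,0,-0.5,0,0,0,0]'

```text
t: 4.4
ee_pos: [0.4803, 0.2329, 0.0533]
ee_rot: [3.128, 0.142, 0.043]
force: [-0.7, 0.8, -0.5]
grip_width: 0.064
```

>>> send_rows --steps '[-0.5,-1,1,-14,0,-0.5,0,0,-13,0,-0.5,0,0,0,0]'

```text
t: 4.78
ee_pos: [0.4792, 0.2341, 0.0242]
ee_rot: [3.128, 0.142, 0.042]
force: [-0.6, -0.2, 0.6]
grip_width: 0.0639
```

```bash
python3 - <<'E'
from h import *
s=manip.sense();print(s['ee_pos'],s['force'])
c=cam('wrist');cv2.imwrite('pics/w2.png',c['img'][:,:,::-1])
E
```

```text
[0.47918982 0.23405868 0.02417108] [-0.57820633 -0.17561215  0.58655585]
```

View pics/w2.png

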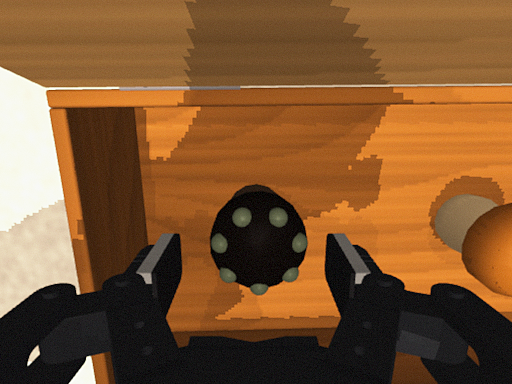

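The cap is centred between the pads: centre column 258, against a finger mid column of 254. Closing.

>>> send_rows --steps '[1,0,0,0,0,1,0,0,0,0,1,0,0,0,0,1,0,0,15,0,1,0,0,20,0,1,0,0,20,0]'

```text
t: 5.58
ee_pos: [0.4797, 0.2343, 0.0831]
ee_rot: [3.128, 0.142, 0.044]
force: [0.2, 0.8, -1.2]
grip_width: 0.0357
```

```bash
python3 - <<'E'
from h import *
np.set_printoptions(precision=4,suppress=True)
s=manip.sense();print(s['ee_pos'],s['force'],s['grip_width'])
c=cam('wrist');I=c['img'].astype(int)
cv2.imwrite('pics/w3.png',c['img'][:,:,::-1])
T=cam('top');g=T['img'];cv2.imwrite('pics/cz.png',cv2.convertScaleAbs(cv2.resize(g[130:270,310:470],None,fx=4,fy=4,interpolation=2)[:,:,::-1],alpha=2))
E
```

```text
[0.4797 0.2343 0.0831] [ 0.1971  0.7746 -1.1777] 0.035689630037716386
```

View pics/cz.png

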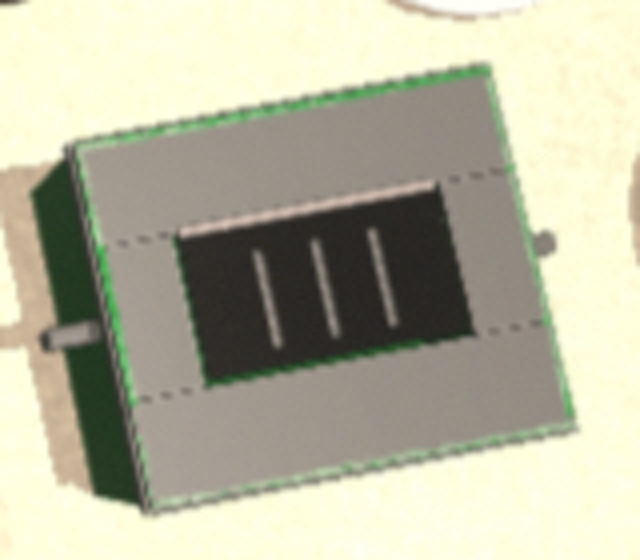

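The zoom shows a pale hinge strip along the top (world +x) edge of the flap and the opening gap at −x. A grip width of 36 mm suggests the stem rather than the rim, so I'm checking the held mushroom.

View pics/w3.png

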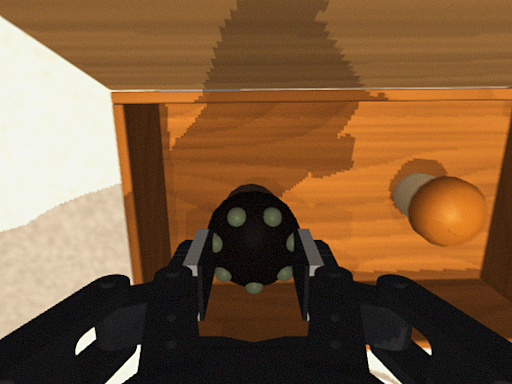

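Unclear: the cap looks smaller (90 px against 97 px), so it may sit lower in the grip. Checking from the side.

```bash
python3 - <<'E'
from h import *
np.set_printoptions(precision=4,suppress=True)
s=manip.sense();print(s['ee_pos'],s['grip_width'])
c=cam('side');x,y=proj(c,s['ee_pos']).astype(int);print(x,y)
p=np.array(s['ee_pos'])
for dz in (-.03,0,.019): print(dz,proj(c,p+[0,0,dz]))
I=c['img'][y-60:y+60,x-80:x+80];cv2.imwrite('pics/s2.png',cv2.convertScaleAbs(cv2.resize(I,None,fx=5,fy=5,interpolation=2)[:,:,::-1],alpha=2.2))
E
```

```text
[0.4813 0.2353 0.0844] 0.03565818119151187
187 157
-0.03 [188.9621 165.8171]
0 [187.5827 157.0005]
0.019 [186.6829 151.25  ]
```

View pics/s2.png

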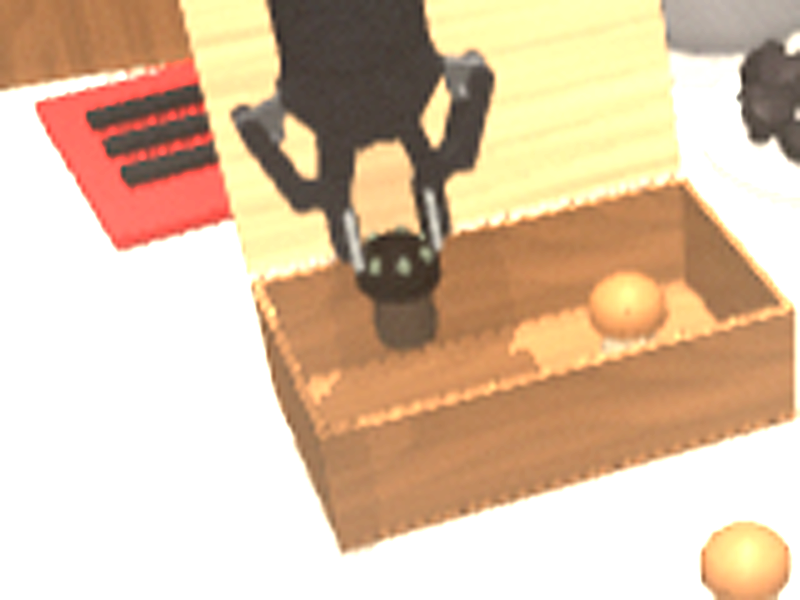

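```bash
python3 - <<'E'
from h import *
np.set_printoptions(precision=4,suppress=True)
s=manip.sense();print(s['ee_pos'],s['grip_width'])
c=cam('wrist');d=cam('side');t=cam('top')
print(tri(c,(254,240),d,(187,150.4)))
p=np.array(s['ee_pos']);R=Ro.from_rotvec(s['ee_rot']).as_matrix();print(R)
for k in (-.019,-.005,.0,): print(proj(c,p+R[:,2]*k),proj(c,p+R@[.018,-.011,k]),proj(c,p+R@[.018,.011,k]))
E
```

```text
[0.4808 0.2347 0.0832] 0.0355971970590201
(array([0.4813, 0.235 , 0.106 ]), np.float64(0.0023457661683426207))
[[ 0.9955  0.0899  0.0311]
 [ 0.0901 -0.9959 -0.007 ]
 [ 0.0304  0.0098 -0.9995]]
[253.7974 237.1728] [290.4955 216.4215] [289.1944 257.2687]
[253.7401 226.7681] [287.656  207.4206] [286.5396 245.5523]
[253.7217 223.4185] [286.7434 204.528 ] [285.6835 241.774 ]
```

The cap is centred, but the pads seem to hold it near the top of the rim: the foot is about 26 mm below the TCP, where 18 mm was planned. I'll set it down and regrip lower.

>>> send_rows --steps '[1,-1,0,-20,0,1,0,0,-18,0,1,0,0,-8,0,1,0,0,0,0]'

```text
t: 6.38
ee_pos: [0.4769, 0.2331, 0.0318]
ee_rot: [3.126, 0.142, 0.037]
force: [0.2, -1.1, -0.9]
grip_width: 0.0356
```

>>> send_rows --steps '[1,0,0,-4,0,1,0,0,0,0]'

```text
t: 6.62
ee_pos: [0.4772, 0.2334, 0.0281]
ee_rot: [3.126, 0.142, 0.038]
force: [0.3, 0.9, -0.8]
grip_width: 0.0355
```

>>> send_rows --steps '[1,0,0,-4,0,1,0,0,0,0]'

```text
t: 6.88
ee_pos: [0.4782, 0.2344, 0.0262]
ee_rot: [3.128, 0.142, 0.043]
force: [-0.1, 0.8, -0.8]
grip_width: 0.0359
```

No contact force down to the original height, so nothing slipped. The pads hold just under the cap and the hold is stable. Lifting and carrying it to the caddy.

>>> send_rows --steps '[1,0,0,25,0,1,0,0,40,0,1,0,0,50,0,1,0,0,50,0,1,0,-20,50,0,1,5,-45,30,-5,1,8,-50,0,-10,1,8,-50,0,-10,1,8,-50,0,-10,1,8,-50,0,-10]'

```text
t: 8.12
ee_pos: [0.5147, -0.0344, 0.2817]
ee_rot: [2.929, -1.086, 0.047]
force: [0.8, 0.5, -1.1]
grip_width: 0.0354
```

>>> send_rows --steps '[1,8,-50,0,-10,1,8,-50,0,-10,1,8,-45,0,-10,1,5,-40,0,-10,1,0,-30,0,-8,1,0,0,0,0]'

```text
t: 8.88
ee_pos: [0.5423, -0.2622, 0.2818]
ee_rot: [2.184, -2.214, 0.036]
force: [-0.8, -0.3, -0.7]
grip_width: 0.0355
```

>>> send_rows --steps '[1,-4,-8,-20,6,1,0,0,-20,5,1,0,0,0,0]'

```text
t: 9.25
ee_pos: [0.5387, -0.2666, 0.2411]
ee_rot: [2.402, -1.983, 0.039]
force: [0.0, 0.4, -0.5]
grip_width: 0.0357
```

```bash
python3 - <<'E'
from h import *
np.set_printoptions(precision=4,suppress=True)
s=manip.sense();print(s['ee_pos'],s['grip_width'],Ro.from_rotvec(s['ee_rot']).as_matrix())
c=cam('wrist');a=c['img'];b=cam('side')['img']
for X in ([0.5696,-.195,.17],[.5964,-.3341,.17],[.5191,-.3456,.17],[.4929,-.2077,.17]): print(proj(c,X))
cv2.imwrite('pics/w4.png',cv2.convertScaleAbs(cv2.resize(np.hstack([a,b[:,:]]),(800,300))[:,:,::-1],alpha=1.5))
E
```

```text
[ 0.5387 -0.2666  0.2411] 0.035681245485362355 [[ 0.1891 -0.9819  0.0028]
 [-0.9813 -0.1891 -0.0364]
 [ 0.0362  0.0041 -0.9993]]
[160.4401 129.2721]
[356.1375 128.728 ]
[343.8355 228.4662]
[165.0686 230.4536]
```

View pics/w4.png

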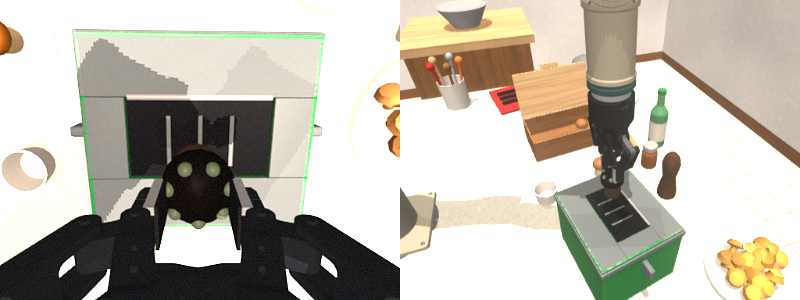

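In the wrist view the mouth outline falls within about 5 px of the prediction, with the mushroom held above it. Pushing down.

>>> send_rows --steps '[1,0,-2,-20,0,1,0,0,-18,0,1,0,0,-18,0,1,0,0,-18,0,1,0,0,-18,0]'

```text
t: 9.98
ee_pos: [0.5466, -0.2696, 0.159]
ee_rot: [2.402, -1.99, 0.071]
force: [-3.3, -1.7, 8.9]
grip_width: 0.0353
```

>>> send_rows --steps '[1,-8,0,-16,0,1,-2,0,-16,0,1,0,0,-14,0,1,0,0,-8,0]'

```text
t: 10.48
ee_pos: [0.5381, -0.2703, 0.1084]
ee_rot: [2.4, -1.991, 0.079]
force: [-1.8, 3.1, 5.0]
grip_width: 0.0117
```

The grip closed to 12 mm, so the mushroom has left the fingers. Looking before doing anything else.

```bash
python3 - <<'E'
from h import *
a=cam('wrist')['img'];b=cam('side')['img'];t=cam('top')['img']
print(manip.sense()['force'],manip.sense()['grip_width'])
A=cv2.resize(a,(440,330));B=cv2.resize(b[150:384,150:400],(353,330))
cv2.imwrite('pics/w5.png',cv2.convertScaleAbs(np.hstack([A,B])[:,:,::-1],alpha=1.8))
E
```

```text
[-4.00014917  2.66122263  4.1063774 ] -0.00011506590660373877
```

View pics/w5.png

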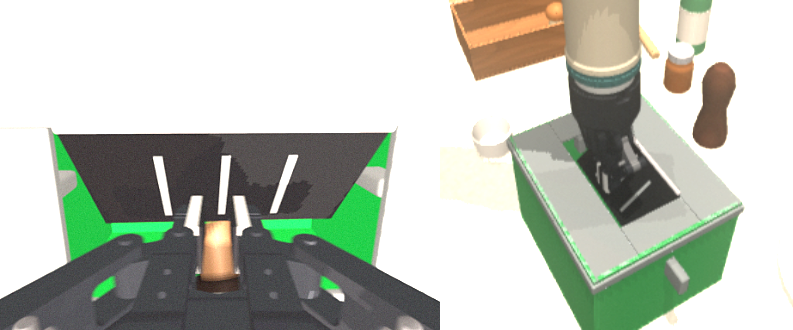

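The flap is wide open on the shut fingers. A brown stem, about 30 mm wide if it lies at floor depth, is visible inside the caddy. Nothing is left on top. I'll retreat straight up and compare the caddy with the first image.

>>> send_rows --steps '[1,0,0,12,0,1,0,0,20,0,1,0,0,25,0,1,0,0,40,0,1,0,20,50,0,1,0,45,20,8,1,0,50,0,8,1,0,50,0,8,1,0,40,0,8,1,0,10,0,0]'

```text
t: 11.88
ee_pos: [0.5492, -0.0556, 0.2952]
ee_rot: [-2.874, 1.242, -0.143]
force: [0.6, -0.2, -0.4]
grip_width: -0.0005
```

```bash
cat > df.py <<'E'
from h import *
import sys
def diff(n,ref,thr=22):
    a=cam(n)['img'].astype(int);r=cv2.imread(ref)[:,:,::-1].astype(int)
    m=(cv2.blur(np.abs(a-r).max(2).astype(np.uint8),(3,3))>thr).astype(np.uint8)
    k,l,s,c=cv2.connectedComponentsWithStats(m)
    print(n,[(s[i][:5].tolist(),a[l==i].mean(0).astype(int).tolist()) for i in range(1,k) if s[i][4]>15])
if __name__=='__main__':
    s=manip.sense();print(s['t'],s['ee_pos'],s['force'],s['grip_width'])
    diff('top','pics/top0.png');diff('side','pics/side0.png')
E
python3 df.py
```

```text
11.875 [ 0.54919624 -0.05555516  0.2952387 ] [ 0.63184605 -0.21461431 -0.40992371] -0.0005084862785227029
top [([220, 127, 292, 257, 37190], [96, 85, 68]), ([147, 225, 24, 22, 400], [93, 53, 27])]
side [([190, 0, 74, 129, 5744], [52, 50, 46]), ([180, 160, 19, 20, 270], [121, 83, 53]), ([249, 203, 7, 9, 51], [116, 79, 51]), ([45, 205, 205, 77, 5173], [154, 144, 128]), ([24, 245, 6, 4, 20], [186, 177, 154]), ([0, 248, 44, 78, 1324], [152, 139, 117]), ([0, 295, 88, 89, 4852], [201, 195, 172])]
```

The flap area of the side view is unchanged from the start, so the flap is shut. The spoiled mushroom is gone from the keeper. Next I move above the fresh mushroom and confirm the gripper is empty.

>>> send_rows --steps '[-0.5,10,10,0,10,-0.5,12,14,-10,10,-0.5,12,14,-20,10,-0.5,10,12,-20,10,-0.5,5,8,-20,10,-0.5,0,0,-10,2,-0.5,0,0,0,0]'

```text
t: 12.85
ee_pos: [0.604, -0.0168, 0.2136]
ee_rot: [-3.096, -0.128, -0.137]
force: [-0.3, 0.3, -0.3]
grip_width: 0.0642
```

```bash
cat > fr.py <<'E'
from h import *
np.set_printoptions(precision=4,suppress=True)
s=manip.sense();R=Ro.from_rotvec(s['ee_rot']).as_matrix();print(s['t'],s['ee_pos'],s['grip_width'],s['force'],'yaw',np.degrees(np.arctan2(R[1,0],R[0,0])),'zax',R[:,2])
c=cam('wrist');g=c['img'].astype(int)
p=proj(c,[.6,.005,.055]);print('pred',p)
m=((g[:,:,0]-g[:,:,2]>60)).astype(np.uint8);x,y=p.astype(int)
ce,st,_=blob(c,m,(max(x-60,0),max(y-60,0),x+60,min(y+60,384)));print(ce,st,onz(c,st[0]+st[2]/2,st[1]+st[3]/2,.055))
k,l,S,C=cv2.connectedComponentsWithStats(m);print([(S[i].tolist(),g[l==i].mean(0).astype(int).tolist()) for i in range(1,k) if S[i][4]>200])
w=(g.min(2)>180).astype(np.uint8)
E
python3 fr.py
```

```text
12.85 [ 0.604  -0.0168  0.2136] 0.06420252743712983 [-0.2943  0.2969 -0.2952] yaw 4.628140790869939 zax [ 0.0862  0.0431 -0.9953]
pred [236.9755 150.6029]
[238.5774 149.169 ] [ 217  128   44   44 1479] [0.602  0.0057 0.055 ]
[([381, 0, 29, 87, 1419], [167, 115, 58]), ([217, 128, 44, 44, 1479], [98, 49, 12]), ([376, 141, 36, 47, 407], [76, 34, 4])]
```

The fresh mushroom is at (0.602, 0.006) and the gripper is empty. The tool has picked up a 5° tilt from fast moves, so I'll test which motions undo it.

>>> send_rows --steps '[-0.5,-40,0,0,0,-0.5,0,0,0,0]'

```text
t: 13.15
ee_pos: [0.5642, -0.018, 0.2157]
ee_rot: [-3.098, -0.119, -0.142]
force: [0.8, -0.9, 0.3]
grip_width: 0.0638
```

>>> send_rows --steps '[-0.5,8,0,0,0,-0.5,8,0,0,0,-0.5,8,0,0,0,-0.5,8,0,0,0,-0.5,0,0,0,0]'

```text
t: 13.78
ee_pos: [0.6028, -0.0183, 0.2178]
ee_rot: [-3.098, -0.114, -0.153]
force: [0.4, -0.6, -1.3]
grip_width: 0.0641
```

>>> send_rows --steps '[-0.5,0,40,0,0,-0.5,0,0,0,0]'

```text
t: 14.02
ee_pos: [0.6027, 0.0226, 0.2173]
ee_rot: [-3.098, -0.112, -0.151]
force: [-0.2, 0.2, 0.8]
grip_width: 0.0641
```

>>> send_rows --steps '[-0.5,0,0,50,0,-0.5,0,0,0,0]'

```text
t: 14.28
ee_pos: [0.6023, 0.0217, 0.2677]
ee_rot: [-3.099, -0.112, -0.148]
force: [0.5, -0.3, 0.0]
grip_width: 0.0639
```

>>> send_rows --steps '[-0.5,0,0,0,10,-0.5,0,0,0,0]'

```text
t: 14.52
ee_pos: [0.6015, 0.02, 0.267]
ee_rot: [-3.071, -0.383, -0.14]
force: [0.0, 0.1, -0.2]
grip_width: 0.0638
```

Those motions barely change the tilt, and a 5° tilt is tolerable because the foot is flat and 33 mm across. Carrying on: unwinding the yaw and descending on the fresh mushroom.

>>> send_rows --steps '[-0.5,1,-13,0,-10,-0.5,0,0,-20,0,-0.5,0,0,-20,0,-0.5,0,0,-20,0,-0.5,0,0,-20,0,-0.5,0,0,-20,0,-0.5,0,0,-20,0,-0.5,0,0,0,0]'

```text
t: 15.52
ee_pos: [0.5978, 0.0024, 0.1387]
ee_rot: [-3.106, -0.058, -0.132]
force: [0.8, 0.1, 0.2]
grip_width: 0.0641
```

```bash
python3 fr.py
```

```text
15.525 [0.5978 0.0024 0.1387] 0.06406956294615891 [0.7889 0.0913 0.2421] yaw 2.0718198125427354 zax [ 0.0839  0.0337 -0.9959]
pred [247.5104 185.3922]
[249.8855 184.0256] [ 223  156   55   56 2340] [0.6023 0.0062 0.055 ]
[([420, 0, 34, 93, 1908], [161, 111, 55]), ([223, 156, 55, 56, 2340], [94, 47, 11]), ([421, 163, 48, 57, 661], [74, 33, 3])]
```

>>> send_rows --steps '[-0.5,6,4,-15,3,-0.5,0,0,-15,0,-0.5,0,0,-15,0,-0.5,0,0,-15,0,-0.5,0,0,0,0]'

```text
t: 16.2
ee_pos: [0.6057, 0.0067, 0.0766]
ee_rot: [-3.101, -0.142, -0.136]
force: [-0.4, 0.5, 0.1]
grip_width: 0.0641
```

>>> send_rows --steps '[-0.5,-2,0,-15,0,-0.5,0,0,-15,0,-0.5,0,0,-12,0,-0.5,0,0,-8,0,-0.5,0,0,0,0]'

```text
t: 16.82
ee_pos: [0.6037, 0.0068, 0.0232]
ee_rot: [-3.101, -0.142, -0.136]
force: [0.6, 0.3, 0.7]
grip_width: 0.0642
```

>>> send_rows --steps '[1,0,0,2,0,1,0,0,0,0,1,0,0,0,0,1,0,0,0,0,1,0,0,15,0,1,0,0,15,0,1,0,0,0,0]'

```text
t: 17.7
ee_pos: [0.6055, 0.007, 0.0597]
ee_rot: [-3.1, -0.142, -0.143]
force: [0.1, 0.5, -1.4]
grip_width: 0.0378
```

```bash
python3 fr.py; python3 - <<'E'
from h import *
s=manip.sense();c=cam('wrist');d=cam('side');p=np.array(s['ee_pos'])
q=proj(d,p+[0,0,.022]).astype(int);g=d['img'].astype(int);m=(g[:,:,0]-g[:,:,2]>50).astype(np.uint8)
ce,st,_=blob(d,m,(q[0]-22,q[1]-22,q[0]+22,q[1]+22));print('side pred',q,ce,st)
cv2.imwrite('pics/s3.png',cv2.convertScaleAbs(cv2.resize(d['img'][q[1]-60:q[1]+60,q[0]-60:q[0]+60],None,fx=5,fy=5,interpolation=2)[:,:,::-1],alpha=1.8))
E
```

```text
17.7 [0.6055 0.007  0.0597] 0.037768945179990306 [ 0.1344  0.5376 -1.4382] yaw 5.160051329221615 zax [ 0.0901  0.0388 -0.9952]
pred [243.0355 223.4758]
[253.2696 241.9401] [ 210  197   88   86 6239] [ 0.6072 -0.0046  0.055 ]
[([474, 0, 38, 108, 2570], [171, 119, 60]), ([210, 197, 88, 94, 6504], [100, 50, 13]), ([474, 204, 38, 75, 1529], [82, 39, 6])]
side pred [256 198] [256.10471204 198.89528796] [249 191  15  17 191]
```

Held and centred. Carrying it to the empty place in the keeper at moderate speed.

>>> send_rows --steps '[1,0,0,25,0,1,0,0,30,0,1,0,0,30,0,1,0,0,30,0,1,0,0,25,0,1,-16,28,0,0,1,-16,28,0,0,1,-16,28,0,0,1,-16,28,0,0,1,-16,28,0,0]'

```text
t: 19.1
ee_pos: [0.5182, 0.1461, 0.1964]
ee_rot: [-3.104, -0.132, -0.122]
force: [0.3, -0.2, 0.5]
grip_width: 0.0372
```

>>> send_rows --steps '[1,-16,28,0,0,1,-16,28,0,0,1,-10,20,0,0,1,0,0,0,0]'

```text
t: 19.6
ee_pos: [0.4717, 0.2265, 0.1949]
ee_rot: [-3.103, -0.14, -0.116]
force: [0.1, -0.7, -1.2]
grip_width: 0.0375
```

>>> send_rows --steps '[1,8,5,-15,0,1,0,0,-20,0,1,0,0,-20,0,1,0,0,-20,0,1,0,0,-15,0,1,0,0,0,0]'

```text
t: 20.35
ee_pos: [0.4849, 0.2237, 0.0957]
ee_rot: [-3.11, -0.123, -0.112]
force: [0.7, -0.1, 0.0]
grip_width: 0.0378
```

>>> send_rows --steps '[1,-5,6,0,0,1,0,0,-15,0,1,0,0,-15,0,1,0,0,-15,0,1,0,0,-10,0,1,0,0,0,0]'

```text
t: 21.1
ee_pos: [0.4814, 0.2301, 0.038]
ee_rot: [-3.109, -0.121, -0.116]
force: [-0.3, 0.3, -0.2]
grip_width: 0.0375
```

>>> send_rows --steps '[1,0,0,-6,0,1,0,0,-5,0,1,0,0,0,0]'

```text
t: 21.48
ee_pos: [0.4821, 0.2305, 0.0271]
ee_rot: [-3.108, -0.121, -0.119]
force: [1.3, -0.6, -0.7]
grip_width: 0.0375
```

>>> send_rows --steps '[1,0,0,-3,0,1,0,0,0,0]'

```text
t: 21.72
ee_pos: [0.4825, 0.2308, 0.0244]
ee_rot: [-3.107, -0.121, -0.12]
force: [0.0, 0.0, -1.0]
grip_width: 0.0373
```

>>> send_rows --steps '[1,0,0,-2,0,1,0,0,0,0]'

```text
t: 21.98
ee_pos: [0.4827, 0.2311, 0.0246]
ee_rot: [-3.107, -0.121, -0.124]
force: [-0.3, 0.2, -0.2]
grip_width: 0.0377
```

It stalls at 24.6 mm and the carried weight drops away, so the foot is on the floor. Opening gently and rising.

>>> send_rows --steps '[0,0,0,0,0,-0.2,0,0,0,0,-0.4,0,0,0,0,-0.5,0,0,0,0,-0.5,0,0,12,0,-0.5,0,0,15,0,-0.5,0,0,20,0,-0.5,0,0,25,0,-0.5,0,0,30,0,-0.5,0,0,30,0]'

```text
t: 23.22
ee_pos: [0.4811, 0.2302, 0.1616]
ee_rot: [-3.109, -0.123, -0.119]
force: [1.2, 0.7, -1.3]
grip_width: 0.0643
```

```bash
python3 - <<'E'
from h import *
np.set_printoptions(precision=4,suppress=True)
s=manip.sense();print(s['t'],s['ee_pos'],s['grip_width'])
c=cam('wrist');g=c['img']
for n,X in (('fresh',[.4805,.230,.055]),('good',[.605,.239,.055])): print(n,proj(c,X))
d=cam('side');b=d['img'];t=cam('top')
for n,X in (('fresh',[.4805,.230,.055]),('good',[.605,.239,.055])): print(n,proj(d,X))
A=cv2.resize(g,(440,330));B=cv2.resize(b[70:230,130:290],(330,330))
cv2.imwrite('pics/w6.png',cv2.convertScaleAbs(np.hstack([A,B])[:,:,::-1],alpha=1.6))
E
```

```text
23.225 [0.4811 0.2302 0.1616] 0.06427337073100645
fresh [243.1896 181.9731]
good [383.3393 180.509 ]
fresh [189.0029 166.7299]
good [230.9055 156.4408]
```

View pics/w6.png

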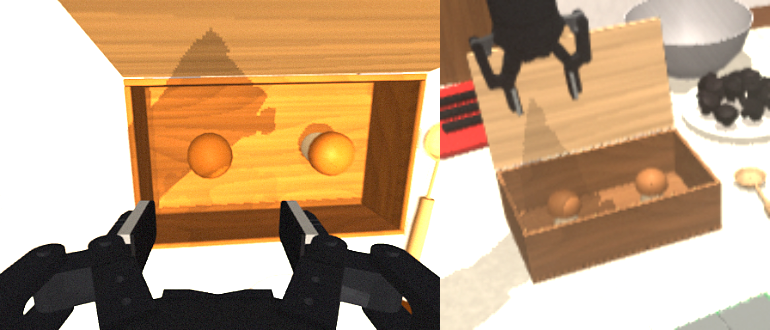

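The fresh mushroom stands upright at about (0.480, 0.230), with the good one untouched on its right. Next is the lid: shut the fingers, rise, and go behind it.

>>> send_rows --steps '[1,0,-5,30,0,1,0,0,35,0,1,0,0,35,0,1,0,0,35,0,1,8,20,15,0,1,8,28,0,0,1,8,28,0,0,1,8,28,0,0,1,8,28,0,0,1,6,28,0,0]'

```text
t: 24.62
ee_pos: [0.5245, 0.3814, 0.3088]
ee_rot: [-3.121, -0.115, -0.102]
force: [0.0, 0.2, 0.0]
grip_width: -0.0002
```

>>> send_rows --steps '[1,0,12,0,0,1,0,0,0,0]'

```text
t: 24.88
ee_pos: [0.5228, 0.3946, 0.3065]
ee_rot: [-3.123, -0.119, -0.096]
force: [0.5, 0.4, 0.6]
grip_width: 0.0002
```

```bash
python3 - <<'E'
from h import *
np.set_printoptions(precision=4,suppress=True)
s=manip.sense();R=Ro.from_rotvec(s['ee_rot']).as_matrix();print(s['t'],s['ee_pos'],s['grip_width'],R[:,2],np.degrees(np.arctan2(R[1,0],R[0,0])))
c=cam('wrist');g=cv2.cvtColor(c['img'],cv2.COLOR_RGB2HSV)
for X in ([.5293,.3568,.2398],[.534,.311,.08],[.53,.357,.233]): print(proj(c,X))
E
```

```text
24.875 [0.5228 0.3946 0.3065] 0.00017912798663847728 [ 0.0609  0.0171 -0.998 ] 4.354413757374139
[252.8245 239.7378]
[246.0265 223.5646]
[253.1946 236.1558]
```

>>> send_rows --steps '[1,2,2,-20,0,1,0,0,-20,0,1,0,0,-20,0,1,0,0,-20,0,1,0,0,-12,0,1,0,0,0,0]'

```text
t: 25.68
ee_pos: [0.5273, 0.3861, 0.2135]
ee_rot: [-3.13, -0.105, -0.102]
force: [-0.6, -0.1, -0.6]
grip_width: 0.0002
```

>>> send_rows --steps '[1,1,-10,0,0,1,1,-10,0,0,1,1,-10,0,0,1,1,-10,0,0]'

```text
t: 26.18
ee_pos: [0.5326, 0.3469, 0.2173]
ee_rot: [-3.123, -0.106, -0.109]
force: [-0.4, 2.1, 2.0]
grip_width: 0.0001
```

>>> send_rows --steps '[1,1,-12,0,0,1,1,-12,0,0,1,1,-12,0,0,1,1,-12,0,0]'

```text
t: 26.68
ee_pos: [0.5371, 0.2946, 0.2171]
ee_rot: [-3.124, -0.105, -0.11]
force: [0.2, 1.7, -0.7]
grip_width: 0.0003
```

>>> send_rows --steps '[1,1,-13,-3,0,1,1,-13,-4,0,1,1,-13,-6,0,1,1,-12,-7,0]'

```text
t: 27.18
ee_pos: [0.5419, 0.239, 0.1963]
ee_rot: [-3.125, -0.104, -0.111]
force: [0.5, 0.6, 1.4]
grip_width: 0.0
```

>>> send_rows --steps '[1,1,-11,-8,0,1,1,-10,-9,0,1,1,-9,-10,0,1,1,-8,-11,0]'

```text
t: 27.68
ee_pos: [0.5457, 0.1972, 0.1552]
ee_rot: [-3.127, -0.103, -0.109]
force: [-0.3, -0.7, 1.3]
grip_width: 0.0002
```

>>> send_rows --steps '[1,0,-5,-10,0,1,0,-4,-10,0,1,0,-3,-10,0,1,0,-2,-9,0,1,0,-2,-8,0]'

```text
t: 28.3
ee_pos: [0.5452, 0.1799, 0.1041]
ee_rot: [-3.127, -0.103, -0.107]
force: [-0.9, 0.1, 1.4]
grip_width: -0.0001
```

>>> send_rows --steps '[1,0,0,-4,0,1,0,0,-4,0,1,0,0,-4,0,1,0,0,-3,0,1,0,0,0,0]'

```text
t: 28.92
ee_pos: [0.5451, 0.1803, 0.0878]
ee_rot: [-3.127, -0.104, -0.107]
force: [0.8, -0.4, 0.4]
grip_width: 0.0004
```

>>> send_rows --steps '[1,0,0,-3,0,1,0,0,-3,0,1,0,0,-3,0]'

```text
t: 29.3
ee_pos: [0.5454, 0.1803, 0.0787]
ee_rot: [-3.127, -0.104, -0.108]
force: [-0.4, -0.9, 0.4]
grip_width: 0.0002
```

No contact force at 79 mm, which is below the expected 88 mm lid top. Checking the lid's position numerically from the side camera.

```bash
python3 - <<'E'
from h import *
np.set_printoptions(precision=3,suppress=True)
s=manip.sense();print(s['t'],s['ee_pos'],s['force'])
d=cam('side');g=d['img'];t=cam('top');h=t['img']
K=np.array([.542,.231]);a=np.radians(5.6);ex=np.array([np.cos(a),np.sin(a)]);ey=np.array([-np.sin(a),np.cos(a)])
for lx in (-.1,.1):
  print('lx',lx)
  for z in np.arange(.03,.16,.008):
    X=np.r_[K+ex*lx-ey*.08,z];u,v=proj(d,X).round().astype(int);print(round(z,3),(u,v),g[v,u],end=' ')
  print()
  for ly in np.arange(-.12,.12,.015):
    X=np.r_[K+ex*lx+ey*ly,.088];u,v=proj(d,X).round().astype(int);u2,v2=proj(t,X).round().astype(int);print(round(ly,3),g[v,u],h[v2,u2],end=' ')
  print()
cv2.imwrite('pics/sL.png',g[:,:,::-1]);cv2.imwrite('pics/tL.png',h[:,:,::-1])
E
```

```text
29.3 [0.545 0.18  0.079] [-0.431 -0.9    0.425]
lx -0.1
0.03 (np.int64(185), np.int64(195)) [88 64 45] 0.038 (np.int64(185), np.int64(193)) [88 63 43] 0.046 (np.int64(184), np.int64(190)) [83 60 41] 0.054 (np.int64(184), np.int64(188)) [83 60 41] 0.062 (np.int64(184), np.int64(186)) [85 62 42] 0.07 (np.int64(183), np.int64(183)) [86 61 43] 0.078 (np.int64(183), np.int64(181)) [92 65 45] 0.086 (np.int64(182), np.int64(178)) [91 64 43] 0.094 (np.int64(182), np.int64(176)) [94 66 45] 0.102 (np.int64(181), np.int64(173)) [93 65 44] 0.11 (np.int64(181), np.int64(171)) [125  98  69] 0.118 (np.int64(181), np.int64(168)) [141 110  78] 0.126 (np.int64(180), np.int64(166)) [135 106  75] 0.134 (np.int64(180), np.int64(163)) [102  71  47] 0.142 (np.int64(179), np.int64(160)) [130  89  56] 0.15 (np.int64(179), np.int64(158)) [129  88  57] 0.158 (np.int64(178), np.int64(155)) [140  96  62] 
-0.12 [81 59 40] [95 85 71] -0.105 [86 61 43] [88 77 66] -0.09 [98 69 47] [34 24 17] -0.075 [93 66 44] [35 29 23] -0.06 [91 64 44] [42 36 28] -0.045 [141 110  77] [50 43 33] -0.03 [132 104  74] [55 47 37] -0.01
[... 909 characters left out ...]
] 0.134 (np.int64(253), np.int64(144)) [201 158 111] 0.142 (np.int64(253), np.int64(142)) [194 151 106] 0.15 (np.int64(253), np.int64(139)) [192 151 106] 0.158 (np.int64(253), np.int64(136)) [197 186 165] 
-0.12 [92 66 45] [122 122 107] -0.105 [90 65 45] [122 120 102] -0.09 [107  75  51] [47 36 27] -0.075 [73 54 39] [65 44 26] -0.06 [71 53 38] [120  92  55] -0.045 [187 155 108] [86 51 27] -0.03 [191 150 105] [94 54 29] -0.015 [136  92  59] [87 50 26] 0.0 [137  94  59] [78 46 25] 0.015 [129  89  57] [84 49 26] 0.03 [131  88  56] [84 49 26] 0.045 [137  93  59] [81 48 26] 0.06 [161 116  77] [65 56 44] 0.075 [198 160 117] [78 66 52] 0.09 [203 196 172] [118 117  98] 0.105 [38 35 33] [122 122 107]
```

The colours suggest the lid's free edge is still a little above the rim. I'll lift off and clear the view before measuring it properly.

>>> send_rows --steps '[1,0,0,10,0,1,0,0,15,0,1,0,0,25,0,1,0,0,30,0,1,0,0,30,0,1,0,0,30,0,1,-5,-30,0,0,1,-5,-40,0,0,1,-5,-40,0,0,1,0,-40,0,0]'

```text
t: 30.65
ee_pos: [0.5303, 0.0331, 0.2352]
ee_rot: [-3.12, -0.12, -0.126]
force: [0.7, -0.4, -0.8]
grip_width: -0.0001
```

```bash
python3 - <<'E'
from h import *
np.set_printoptions(precision=3,suppress=True)
s=manip.sense();print(s['t'],s['ee_pos'],s['force'])
K=np.array([.542,.231]);a=np.radians(5.6);ex=np.array([np.cos(a),np.sin(a)]);ey=np.array([-np.sin(a),np.cos(a)])
t=cam('top');h=t['img'];d=cam('side');g=d['img']
cv2.imwrite('pics/tL.png',h[:,:,::-1]);cv2.imwrite('pics/sL.png',g[:,:,::-1])
for th in (0,.1,.2,.3):
  for lx in (-.135,.135):
    r=.16;X=np.r_[K+ex*lx+ey*(.08-r*np.cos(th)),.088+r*np.sin(th)];print(th,lx,'top',proj(t,X),'side',proj(d,X))
# wood mask in top: outline
w=((h[:,:,0].astype(int)-h[:,:,2])>18).astype(np.uint8)
ce,st,m=blob(t,w,(60,120,215,300));cn=max(cv2.findContours(m,0,2)[0],key=cv2.contourArea);print('top',st,cv2.approxPolyDP(cn,3,True)[:,0].tolist())
w=((g[:,:,0].astype(int)-g[:,:,2])>40).astype(np.uint8)
ce,st,m=blob(d,w,(135,70,275,215));cn=max(cv2.findContours(m,0,2)[0],key=cv2.contourArea);print('side',st,cv2.approxPolyDP(cn,3,True)[:,0].tolist())
for u in (170,185,200,220,240,255): 
  print('side col',u,[(v,g[v,u].tolist()) for v in range(120,200,4)])
E
```

```text
30.65 [0.53  0.033 0.235] [ 0.728 -0.368 -0.821]
0 -0.135 top [196.479 263.871] side [168.714 181.327]
0 0.135 top [185.958 144.498] side [265.291 155.338]
0.1 -0.135 top [194.972 264.393] side [167.61  176.127]
0.1 0.135 top [184.318 142.958] side [265.165 150.317]
0.2 -0.135 top [192.681 265.008] side [166.338 170.528]
0.2 0.135 top [181.915 141.455] side [264.785 144.964]
0.3 -0.135 top [189.588 265.715] side [164.915 164.601]
0.3 0.135 top [178.736 140.009] side [264.15  139.346]
top [  115   138   100   162 11836] [[115, 152], [123, 275], [127, 271], [130, 274], [136, 270], [185, 266], [199, 290], [214, 299], [214, 174], [200, 178], [203, 165], [199, 163], [198, 149], [190, 150], [191, 162], [183, 143], [188, 138], [184, 142]]
side [ 156  129  111   78 5489] [[265, 148], [242, 129], [156, 151], [177, 206], [214, 195], [216, 191], [219, 194], [265, 180], [266, 158], [260, 152]]
side col 170 [(120, [174, 105, 99]), (124, [114, 55, 50]), (128, [186, 50, 44]), (132, [179, 49, 44]), (136, [148, 132, 116]), (140, [206, 201, 179]), (144, [206, 203, 179]), (148, [201, 159, 110]), (152, 
[... 1863 characters left out ...]
 104, 73]), (160, [85, 59, 39]), (164, [109, 74, 49]), (168, [89, 63, 43]), (172, [88, 63, 42]), (176, [94, 66, 45]), (180, [98, 70, 47]), (184, [90, 65, 44]), (188, [125, 106, 86]), (192, [206, 200, 176]), (196, [206, 203, 180])]
side col 255 [(120, [82, 77, 71]), (124, [204, 199, 180]), (128, [206, 209, 190]), (132, [162, 157, 141]), (136, [204, 196, 173]), (140, [197, 161, 113]), (144, [203, 161, 113]), (148, [191, 150, 105]), (152, [131, 103, 72]), (156, [73, 53, 38]), (160, [108, 76, 51]), (164, [93, 66, 45]), (168, [88, 64, 45]), (172, [96, 69, 47]), (176, [97, 70, 48]), (180, [92, 66, 46]), (184, [144, 129, 110]), (188, [206, 197, 173]), (192, [205, 202, 179]), (196, [206, 209, 184])]
```

```bash
python3 - <<'E'
from h import *
np.set_printoptions(precision=3,suppress=True)
t=cam('top');h=t['img'];d=cam('side');g=d['img']
print('top rows')
for v in (165,185,205,225,245): print(v,[(u,h[v,u].tolist()) for u in range(108,212,4)])
L=((g[:,:,0]/(g[:,:,1]+1.)<1.36)&(g[:,:,0].astype(int)-g[:,:,2]>70)).astype(np.uint8)
n,l,S,C=cv2.connectedComponentsWithStats(L[70:215,135:275]);print([(S[i].tolist()) for i in range(1,n) if S[i][4]>40])
for i in range(1,n):
  if S[i][4]>40:
    for c in cv2.findContours((l==i).astype(np.uint8),cv2.RETR_CCOMP,2)[0]:
      if len(c)>15: print((cv2.approxPolyDP(c,2.5,True)[:,0]+[135,70]).tolist())
E
```

```text
top rows
165 [(108, [118, 118, 101]), (112, [118, 118, 102]), (116, [96, 85, 72]), (120, [117, 95, 57]), (124, [117, 90, 55]), (128, [86, 51, 27]), (132, [85, 50, 26]), (136, [87, 51, 27]), (140, [81, 48, 25]), (144, [82, 47, 25]), (148, [84, 48, 25]), (152, [78, 44, 23]), (156, [80, 47, 25]), (160, [85, 49, 26]), (164, [88, 51, 28]), (168, [84, 48, 25]), (172, [85, 49, 27]), (176, [116, 85, 51]), (180, [117, 90, 54]), (184, [114, 88, 53]), (188, [57, 34, 19]), (192, [35, 25, 17]), (196, [118, 115, 97]), (200, [119, 116, 98]), (204, [118, 118, 102]), (208, [118, 118, 102])]
185 [(108, [119, 119, 105]), (112, [118, 118, 103]), (116, [118, 118, 102]), (120, [117, 94, 56]), (124, [117, 84, 51]), (128, [96, 66, 37]), (132, [81, 47, 25]), (136, [81, 47, 24]), (140, [83, 48, 25]), (144, [84, 49, 25]), (148, [83, 48, 24]), (152, [76, 43, 23]), (156, [81, 47, 24]), (160, [86, 48, 25]), (164, [83, 47, 24]), (168, [93, 53, 28]), (172, [83, 47, 25]), (176, [109, 79, 46]), (180, [60, 47, 29]), (184, [60, 50, 39]), (188, [55, 47, 36]), (192, [45, 38, 30]), (196, [64, 55, 43]), (200, [70, 59, 46])
[... 1202 characters left out ...]
), (112, [119, 119, 103]), (116, [119, 118, 99]), (120, [116, 115, 101]), (124, [117, 95, 57]), (128, [117, 97, 57]), (132, [105, 74, 44]), (136, [84, 49, 26]), (140, [84, 49, 26]), (144, [79, 46, 24]), (148, [85, 50, 26]), (152, [89, 51, 27]), (156, [82, 47, 25]), (160, [74, 43, 22]), (164, [80, 46, 23]), (168, [83, 48, 25]), (172, [86, 50, 26]), (176, [86, 49, 25]), (180, [85, 54, 29]), (184, [116, 86, 51]), (188, [92, 77, 58]), (192, [97, 82, 64]), (196, [61, 51, 40]), (200, [96, 82, 64]), (204, [101, 86, 67]), (208, [66, 56, 43])]
[[22, 60, 108, 44, 1114]]
[[264, 148], [242, 130], [157, 152], [171, 173], [202, 164], [230, 161], [233, 156]]
[[253, 146], [176, 167], [166, 152], [236, 133]]
```

Measured: the lid is solid, with a dark inlay, and stands at about 0.15 rad with its edge some 24 mm high. I'll go back over the lid near its free edge and press down while tracking both the force and the lid's corner.

>>> send_rows --steps '[1,4,30,0,0,1,4,35,0,0,1,4,35,0,0,1,4,30,-15,0,1,0,5,-25,0,1,0,0,-25,0,1,0,0,-25,0,1,0,0,-15,0,1,0,0,0,0]'

```text
t: 31.98
ee_pos: [0.5448, 0.1921, 0.1338]
ee_rot: [-3.105, -0.148, -0.138]
force: [-0.4, -0.2, 0.1]
grip_width: 0.0001
```

```bash
cat > lid.py <<'E'
from h import *
np.set_printoptions(precision=3,suppress=True)
s=manip.sense();R=Ro.from_rotvec(s['ee_rot']).as_matrix();print(s['t'],s['ee_pos'],s['force'],s['wrist_torque'],R[:,2])
d=cam('side');g=d['img'].astype(int)
# at columns clear of the finger: last light row (lid bottom front), scanning down
for u in (172,180,188,240,250,258):
    col=g[:,u];L=[v for v in range(120,190) if col[v,0]/(col[v,1]+1)<1.36 and col[v,0]-col[v,2]>45 and col[v,0]>110];print(u,L[-1] if L else None,end=' | ')
K=np.array([.542,.231]);a=np.radians(5.6);ex=np.array([np.cos(a),np.sin(a)]);ey=np.array([-np.sin(a),np.cos(a)])
print()
for th in (0,.05,.1,.15,.2):
    P=[proj(d,np.r_[K+ex*lx+ey*(.08-.16*np.cos(th)),.080+.16*np.sin(th)]) for lx in (-.135,.135)]
    print(th,np.interp([172,180,188,240,250,258],[P[0][0],P[1][0]],[P[0][1],P[1][1]]))
E
python3 lid.py
```

```text
31.975 [0.545 0.192 0.134] [-0.367 -0.177  0.129] [-0.065  0.095 -0.032] [ 0.087  0.034 -0.996]
172 174 | 180 172 | 188 170 | 240 156 | 250 154 | 258 151 | 
0 [183.05  180.88  178.71  164.605 161.892 159.722]
0.05 [180.394 178.242 176.09  162.099 159.408 157.256]
0.1 [177.623 175.489 173.355 159.483 156.815 154.681]
0.15 [174.743 172.628 170.513 156.766 154.122 152.007]
0.2 [171.765 169.67  167.575 153.955 151.336 149.241]
```

>>> send_rows --steps '[1,2,-18,0,0,1,0,0,-8,0,1,0,0,-8,0,1,0,0,-6,0,1,0,0,0,0]'

```text
t: 32.65
ee_pos: [0.5492, 0.1727, 0.1134]
ee_rot: [-3.104, -0.145, -0.146]
force: [-0.5, -0.5, -0.4]
grip_width: -0.0
```

```bash
python3 lid.py | head -3
```

```text
32.65 [0.549 0.173 0.113] [-0.515 -0.499 -0.45 ] [-0.096  0.064  0.016] [ 0.092  0.035 -0.995]
172 174 | 180 172 | 188 170 | 240 156 | 250 154 | 258 151 | 
0 [183.05  180.88  178.71  164.605 161.892 159.722]
```

>>> send_rows --steps '[1,0,0,-4,0,1,0,0,-4,0,1,0,0,-4,0,1,0,0,0,0]'

```text
t: 33.2
ee_pos: [0.5494, 0.1735, 0.101]
ee_rot: [-3.103, -0.146, -0.147]
force: [0.3, -0.4, 0.6]
grip_width: -0.0003
```

```bash
python3 lid.py | head -2
```

```text
33.2 [0.549 0.173 0.101] [ 0.347 -0.353  0.604] [0.003 0.066 0.067] [ 0.093  0.036 -0.995]
172 174 | 180 172 | 188 170 | 240 156 | 250 154 | 258 151 |
```

The lid hasn't moved and there's no force. Last time the lid stopped where the TCP read 79 mm, so the real fingertips sit some 25–30 mm above the nominal TCP. I'll keep going down gently and watch.

>>> send_rows --steps '[1,0,0,-6,0,1,0,0,-6,0,1,0,0,-5,0,1,0,0,-5,0,1,0,0,-4,0,1,0,0,0,0]'

```text
t: 34.0
ee_pos: [0.5497, 0.1734, 0.0733]
ee_rot: [-3.103, -0.146, -0.148]
force: [-0.5, -1.1, -0.1]
grip_width: -0.0001
```

```bash
python3 lid.py | head -2; python3 - <<'E'
from h import *
s=manip.sense();d=cam('side');t=cam('top');g=d['img'].astype(int)
p=np.array(s['ee_pos']);R=Ro.from_rotvec(s['ee_rot']).as_matrix()
for k in (0,-.01,-.02,-.03,-.05):
    u,v=proj(d,p+R[:,2]*k).round().astype(int);print(k,(u,v),g[v,u-6:u+7:3].tolist())
E
```

```text
34.0 [0.55  0.173 0.073] [-0.481 -1.069 -0.121] [-0.062  0.098 -0.015] [ 0.094  0.036 -0.995]
172 177 | 180 175 | 188 173 | 240 159 | 250 156 | 258 154 | 
0 (np.int64(217), np.int64(168)) [[135, 107, 75], [171, 135, 93], [128, 99, 69], [117, 90, 62], [94, 66, 44]]
-0.01 (np.int64(217), np.int64(165)) [[121, 95, 66], [130, 101, 70], [188, 147, 101], [188, 148, 103], [179, 140, 97]]
-0.02 (np.int64(216), np.int64(162)) [[130, 101, 71], [132, 104, 72], [131, 102, 71], [133, 103, 72], [161, 125, 86]]
-0.03 (np.int64(216), np.int64(159)) [[104, 73, 48], [66, 58, 48], [53, 49, 45], [115, 93, 70], [129, 101, 71]]
-0.05 (np.int64(214), np.int64(153)) [[84, 59, 39], [37, 32, 28], [93, 91, 85], [93, 90, 84], [68, 52, 37]]
```

Confirmed: the lid is moving again, now at about 0.10 rad, and the tips sit about 29 mm behind the reported TCP. Pressing on to closure, expected near TCP z = 59 mm.

>>> send_rows --steps '[1,0,0,-4,0,1,0,0,-4,0,1,0,0,-3,0,1,0,0,-3,0,1,0,0,-2,0,1,0,0,0,0]'

```text
t: 34.9
ee_pos: [0.5504, 0.1731, 0.0576]
ee_rot: [-3.104, -0.145, -0.151]
force: [-1.3, -1.0, 5.5]
grip_width: -0.0003
```

```bash
python3 lid.py | head -4
```

```text
34.9 [0.55  0.173 0.058] [-1.296 -1.038  5.52 ] [-0.197  0.22  -0.059] [ 0.095  0.035 -0.995]
172 182 | 180 180 | 188 178 | 240 164 | 250 161 | 258 159 | 
0 [183.05  180.88  178.71  164.605 161.892 159.722]
0.05 [180.394 178.242 176.09  162.099 159.408 157.256]
```

>>> send_rows --steps '[1,0,0,-3,0,1,0,0,-3,0,1,0,0,-2,0]'

```text
t: 35.33
ee_pos: [0.5506, 0.173, 0.0572]
ee_rot: [-3.107, -0.146, -0.159]
force: [-5.2, -2.1, 17.5]
grip_width: -0.0002
```

The lid is firm at its stop: 17 N with no further travel. Lifting off and checking everything.

>>> send_rows --steps '[1,0,0,8,0,1,0,0,15,0,1,0,0,30,0,1,0,0,40,0,1,0,0,40,0,1,0,0,40,0,1,-15,-40,15,0,1,-15,-40,15,0,1,-15,-40,0,0,1,0,0,0,0]'

```text
t: 36.58
ee_pos: [0.5038, 0.0521, 0.2712]
ee_rot: [-3.103, -0.151, -0.164]
force: [0.0, 0.2, 0.4]
grip_width: -0.0001
```

```bash
python3 lid.py|head -4; python3 df.py; python3 - <<'E'
from h import *
for n,rs in (('side',dict(flap=(240,235,320,305),plate=(240,195,270,225),ramekin=(170,232,204,262),jar=(305,178,332,217),mill=(328,192,362,256))),('top',dict(flap=(354,176,428,226),jar=(245,98,272,128),mill=(298,90,332,132),spoon=(143,108,228,132),plate=(232,163,284,212)))):
    a=cam(n)['img'].astype(int);r=cv2.imread(f'pics/{n}0.png')[:,:,::-1].astype(int)
    for k,(x0,y0,x1,y1) in rs.items():
        D=np.abs(a-r).max(2)[y0:y1,x0:x1];print(n,k,'mean',D.mean().round(1),'frac>25',(D>25).mean().round(3))
E
```

```text
36.575 [0.504 0.052 0.271] [0.007 0.214 0.405] [-0.073  0.109  0.03 ] [ 0.103  0.036 -0.994]
172 182 | 180 180 | 188 178 | 240 164 | 250 161 | 258 159 | 
0 [183.05  180.88  178.71  164.605 161.892 159.722]
0.05 [180.394 178.242 176.09  162.099 159.408 157.256]
36.625 [0.5047445  0.05444624 0.27164724] [0.75489666 0.44085791 0.118087  ] -0.00011910259046127825
top [([62, 139, 258, 245, 32077], [90, 80, 63]), ([246, 172, 21, 22, 364], [115, 115, 120]), ([158, 174, 12, 17, 86], [86, 49, 25]), ([320, 333, 192, 51, 5844], [114, 113, 98])]
side [([143, 0, 123, 183, 12557], [117, 91, 74]), ([45, 190, 192, 94, 5131], [149, 140, 124]), ([246, 200, 21, 27, 435], [199, 200, 181]), ([24, 245, 6, 4, 17], [180, 171, 148]), ([0, 249, 44, 77, 1293], [148, 136, 114]), ([0, 296, 88, 88, 4788], [196, 189, 167])]
side flap mean 2.4 frac>25 0.0
side plate mean 50.2 frac>25 0.431
side ramekin mean 4.0 frac>25 0.026
side jar mean 3.3 frac>25 0.0
side mill mean 3.0 frac>25 0.0
top flap mean 2.0 frac>25 0.0
top jar mean 3.1 frac>25 0.0
top mill mean 2.5 frac>25 0.0
top spoon mean 3.6 frac>25 0.0
top plate mean 19.6 frac>25 0.215
```

```bash
python3 -c "
from bench import manip
print(manip.sign_off())"
```

```text
the job is handed in; nothing more can be done
None
```

The job is done and handed in at about 37 s of the 72 s allowed; no verdict was reported.

- **Spoiled mushroom:** I carried it to the caddy and pushed it through the flap. It slipped out of the fingers during the push rather than being let go. A wrist picture then showed what looked like its stem inside the caddy. After the arm withdrew, the flap area matched the first pictures in both fixed views.
- **Fresh mushroom:** I set it down on the keeper floor and saw it upright, with the good one standing beside it where it was. That was the last picture before the lid came down, so I did not see them again.
- **Lid:** I lowered it slowly. The first pass stopped about 0.15 rad short, because the closed fingertips sat about 29 mm behind the reported TCP. A second press brought it to its stop, with 17.5 N and no further travel. After I lifted off, its edge was within 1 px of the closed position.
- **Other things on the counter:** The jar, mill and ramekin matched the first pictures, as did the spoon in the top view. The only differences were shadows.

**Checks that disagreed:**
- The reported grip width was about 36 mm on the 46 mm cap, which fits the fingertip offset. The pads were probably gripping higher on the cap than planned.
- The tool picked up a tilt of about 5° during fast moves and I did not correct it.

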